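Draw a top-heavy casting from its mould and stand it up

ROBOT

A 6-joint arm with a two-finger parallel gripper is mounted at the origin on a cart in front of the work surface, level with it; the furniture and walls round the work are solid. World frame = base frame: x ahead of the robot, y to its left, z up, the work surface at z = 0. Lengths are in mm, angles in degrees, forces in N, time in s.
With the tool pointing down it reaches from about 300 to 850 mm from the base axis. Payload 4.2 kg.
Tool frame: the origin (TCP) lies at the very end of the fingers, on their centre line; the grasp point (between the pads) lies 19 mm behind it (env.grasp_offset is the distance from the TCP to the grasp point, in mm); z points along the fingers, y is the line along which they close (so a half turn about z gives the same grasp; the last joint's range is limited). The gripper opens to 91 mm and grips with 3 to 60 N. Pads are 32 mm wide; open, the fingers measure 118 mm over their backs; the gripper's body (76 mm by 178 mm) begins 60 mm behind the grasp point.
Start: joints at [74.255, 18.312, 89.639, -0, 72.044, -1.146], TCP at [144.931, 556.451, 213.976] pointing down, gripper open.
Joint ranges: [-177.97, 177.97], [-48.28, 115.42], [12.27, 149.76], [-77.06, 257.06], [2.81, 150.46], [-146.56, 146.56]. Speed limits (degrees/s): [147.25, 147.25, 180, 180, 180, 180].

INTERFACE

Orientations are given as [roll, pitch, yaw] about the fixed x, y, z axes, in that order (R = Rz(yaw) Ry(pitch) Rx(roll)).
In Python, from workcell import env, eyes gives the robot as it stands.
- The arm moves only by the tool send_rows, never from a script. Its arguments are lists of equal length, an entry for each row: "grip": the opening, from -1 (shut) to 1 (fully open), so that 0 is half open; "xyz": the shift along the world's x, y, z in m, a list of three; "yaw": the turn about the world's z in degrees. A call has 1 to 8 rows; each row is the pose to reach, as a shift and turn from the pose commanded when the call began; what a row does not reach only later rows make up. A row lasts 1/12 s, in which the tool goes at most 41.7 mm and 7.16 degrees, less where a joint would pass 70% of its speed; a pose out of reach is approached as far as the arm can. A call with a gripper value outside its range is refused whole. The fingers move at their own pace and stop on an object; "grip_force" is the grip in N (left out, the last holds). Time passes only in rows, so rows that repeat a pose let the fingers close. It gives the time, the measured TCP pose, the force, the opening and the grip force at its end, in the units of the state.
- env.state(): the state, without advancing time (a new reading comes with each control period).
- eyes.grab_frame(name): name is "scene" or "top" or "wrist"; returns a dict with "frame" (420x560x3 uint8, red, green, blue), "fx", "fy", "cx", "cy" (pixels), "D" ([k1, k2, p1, p2, k3] as OpenCV has them; the pictures are not rectified), "pose" (4x4, takes a point from camera to world coordinates). Camera axes: x right, y down, z forward; pixel columns grow to the right and rows downward; lengths in mm; the calibration is good to about 2 mm. A picture is of the moment at which its call begins. There is no depth.
- env.job_done(): hands the job in; it is judged then, once.
The state is a dict: "time_s": time; "qpos": joint angles; "qvel": joint speeds; "effort": joint torques, N m; "ee_pos": TCP position; "ee_rot": TCP orientation; "force": force on the tool from outside, world axes, zero at the start; "torque": the same for the moment, N m; "gripper_width": finger opening in mm; "gripper_force": force on a finger pad.
Only numpy, scipy, OpenCV 4.12 (cv2) and the standard library are available. Lean on these libraries where they do the work, as an engineer would, in place of code of your own. Each camera call takes 0.05 s, during which the arm holds its last target. There are 200 camera calls.

TASK

Lift the casting out of the open half mould and stand it upright on its square foot in the middle of the screw stand's table. It is top-heavy and the table's height is not known beforehand, so set it down gently: neither drop it nor press it hard onto the table. Leave the glue bottle, the brass puck and the try square where they are.

Things in the scene. Friction and masses are not known exactly. Their poses are not given: they have to be found in the camera images.
- casting_head (a point): Centre of the casting's head. Dark steel square pillar, 123 mm tall, about 0.35 kg: foot 44x44x8 mm, stem 14x14x75, heavy head a 40 mm cube. z runs from foot to head; x, y square to the faces. 20 mm to the head's end, 103 mm to the foot's underside; mass centre 25 mm towards the foot. Starts level, axis 34 mm above the bench, x up, head to the robot's right (-y) within 25 degrees.
- casting_foot (a point): Centre of the underside of the casting's foot, axes as casting_head. The lower half of foot and stem is sunk in the mould's cavity: the foot 22 mm deep in a slot with 2 mm play at each side and 3 to 4 mm along the pillar's axis. Draw the casting straight up and level: if its foot hangs back by more than about 8 degrees it wedges in the slot; then lower it and lift again.
- mould: Fixed aluminium half mould, 150 (x) x 100 (y) x 34 mm; origin under its middle, z up, x from the casting's head to its foot. From x=-64 to +2 mm it is cut down over its whole width to a ledge 14 mm above the bench: the head lies on it (centre x=-41), 28 mm free each side for fingers. End bar x=-74 to -64: 22 mm high. Two dowels, 8 mm thick, stand 5 mm out of the top at x=13, y=+-36.
- stand: Screw stand fixed to the bench: steel base 110x110 mm, post, and a level square plywood-faced table 120x120 mm over it, sides parallel to its x and y. Origin under its middle on the bench, z up. The table's top lies somewhere between 60 and 100 mm above the bench; its height is not given: see or feel it. It does not give under less than 100 N.
- glue_bottle: Bystander: white squeeze glue bottle, 37 x 64 x 163 mm tall, standing; origin under its middle.
- brass_puck: Bystander: brass disc, diameter 38 mm, 10 mm thick, flat on the bench; origin under its middle.
- try_square: Bystander: try square with wooden stock, 187 x 115 x 14 mm, flat on the bench near the robot; origin under its middle.

How it is judged (in metres and radians):
On the way, in this order (a step that is already met when the one before it is completed fails the run):
1. the casting is lifted clear of the mould (height (world z) of casting_head above 0.075 m and height (world z) of casting_foot above 0.06 m and contact force between casting and mould below 0.1 N), for 0.2 s.
2. the casting stands upright on the stand's table (angle between casting_head's own z axis and vertical below 0.15 rad and horizontal distance between casting_foot and stand below 0.03 m and contact force between casting and stand above 0.5 N), for 0.2 s.
At the end, for the whole second after the job is handed in: The casting stands by itself, at rest and upright (within 0.06 rad), on its foot on the stand's table, the middle of the foot within 30 mm of the middle of the table (angle between casting_head's own z axis and vertical below 0.06 rad and horizontal distance between casting_foot and stand below 0.03 m and contact force between casting and stand above 1 N and linear speed of casting below 0.02 m/s); the robot touches nothing.
It fails at once if the casting is slammed or pressed onto the stand with more than 40 N (contact force between casting and stand above 40 N).
It fails at once if the glue bottle is moved by more than 30 mm or knocked over (distance of glue_bottle from where it was at the start of the episode above 0.03 m or angle between glue_bottle's own z axis and vertical above 0.5 rad).
It fails at once if the brass puck is moved by more than 30 mm (distance of brass_puck from where it was at the start of the episode above 0.03 m).
It fails at once if the try square is moved by more than 30 mm (distance of try_square from where it was at the start of the episode above 0.03 m).
It also fails if it takes over 48 s, if anything falls off the work surface, if the arm or the gripper's body presses on something with over 40 N, if the wrist force passes 120 N, or if a joint passes its speed limit or range.

## Working session

There is one attempt and no reset: what is moved stays moved. The work goes in short steps, Python scripts to look and compute and a tool call to move; the robot and the scene stay as the last step left them, time stands still between calls to the robot, and variables do not carry over. Pictures are saved under pics/ and viewed, at most 14 in all, crops included, and the job is handed in when it is done.

Besides the shell and the picture viewer there is one more tool, called after "Call:" by a JSON object that holds its "method" and its "body", one argument or row to a line. send_rows: Moves the arm, as the interface text tells. Its arguments: {"type":"object","properties":{"grip":{"type":"array"},"xyz":{"type":"array"},"yaw":{"type":"array"},"grip_force":{"type":"number"}},"required":["grip","xyz","yaw"]}

```bash
ls; mkdir -p pics; python3 - <<'E'
from workcell import env, eyes
import cv2, numpy as np, pickle
s=env.state(); print({k:np.round(v,2).tolist() for k,v in s.items()})
for n in ("scene","top"):
    f=eyes.grab_frame(n); pickle.dump(f,open(f"pics/{n}0.pkl","wb"))
    cv2.imwrite(f"pics/{n}0.png",f["frame"][:,:,::-1]); print(n,f["fx"],f["cx"],f["D"],np.round(f["pose"],3).tolist())
E
```

```text
pics
{'time_s': 0.0, 'qpos': [74.26, 18.35, 89.71, -0.0, 72.04, -1.15], 'qvel': [-0.05, -0.04, 0.12, 0.04, 0.0, 0.05], 'effort': [0.0, -41.25, -23.2, 0.07, 0.05, -0.0], 'ee_pos': [144.79, 555.94, 213.12], 'ee_rot': [-179.9, -0.0, 165.4], 'force': [-0.61, 0.01, 0.48], 'torque': [-0.02, 0.03, -0.07], 'gripper_force': 0.0, 'gripper_width': 91.29}
scene 380.1211957777295 275.0750565793591 [0.02347127 0.         0.         0.         0.        ] [[0.649, -0.455, 0.61, -9.222], [-0.761, -0.373, 0.531, -512.964], [-0.014, -0.809, -0.588, 611.968], [0.0, 0.0, 0.0, 1.0]]
top 455.10450278042214 280.8125718470528 [-0.01525246  0.          0.          0.          0.        ] [[0.002, -0.996, 0.095, 500.827], [-1.0, -0.001, 0.008, -1.485], [-0.008, -0.095, -0.995, 895.859], [0.0, 0.0, 0.0, 1.0]]
```

View pics/scene0.png

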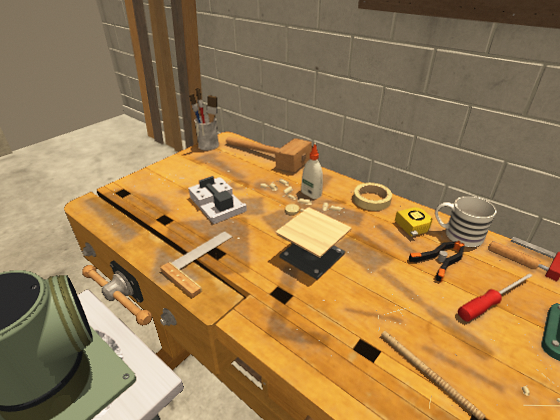

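View pics/top0.png

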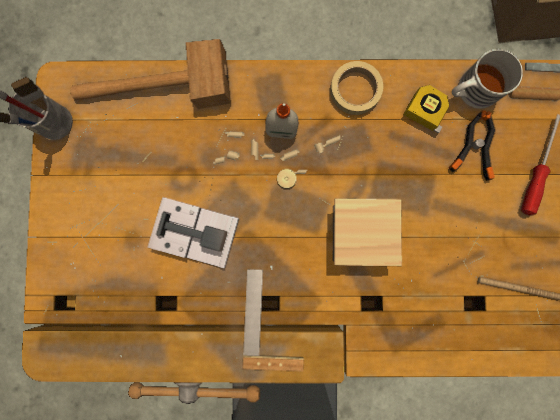

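The scene view shows the mould with the casting near (215,198) and the stand's pale table near (314,230). The top view shows the head near (212,237), the foot near (163,226), the table spanning (334–401, 199–266), the bottle at (282,122), the puck at (287,179) and the square at (255,320).

```bash
cat > h.py <<'E'
import cv2, numpy as np, pickle
from workcell import env, eyes
def K(f): return np.array([[f["fx"],0,f["cx"]],[0,f["fy"],f["cy"]],[0,0,1.]])
def ray(f,px):
    u=cv2.undistortPoints(np.float64(px).reshape(-1,1,2),K(f),np.float64(f["D"])).reshape(-1,2)
    d=np.c_[u,np.ones(len(u))]@f["pose"][:3,:3].T
    return f["pose"][:3,3],d
def plane(f,px,z):
    o,d=ray(f,px); return o+d*((z-o[2])/d[:,2])[:,None]
def tri(f,p,g,q):
    o1,d1=ray(f,p);o2,d2=ray(g,q);out=[]
    for a,b in zip(d1,d2):
        s=np.linalg.lstsq(np.c_[a,-b],o2-o1,rcond=None)[0]
        A,B=o1+a*s[0],o2+b*s[1]; out.append(np.r_[(A+B)/2,np.linalg.norm(A-B)])
    return np.array(out)
def big(mask,box):
    m=np.zeros_like(mask);x0,y0,x1,y1=box;m[y0:y1,x0:x1]=mask[y0:y1,x0:x1]
    return max(cv2.findContours(m,cv2.RETR_EXTERNAL,cv2.CHAIN_APPROX_NONE)[0],key=cv2.contourArea)
def quad(c):
    c=cv2.convexHull(c)
    for e in np.arange(1,20,.5):
        a=cv2.approxPolyDP(c,e,True)
        if len(a)==4: return a.reshape(-1,2).astype(float)
E
python3 - <<'E'
from h import *
T=pickle.load(open("pics/top0.pkl","rb"));S=pickle.load(open("pics/scene0.pkl","rb"))
for f,b,pts in((T,0,[(367,232),(367,290),(212,240),(230,215)]),(S,0,[(314,230),(340,290)])):
    hsv=cv2.cvtColor(f["frame"],cv2.COLOR_RGB2HSV); print([hsv[y,x].tolist() for x,y in pts])
q=[]
for f,box in((T,(320,185,415,280)),(S,(265,200,360,265))):
    hsv=cv2.cvtColor(f["frame"],cv2.COLOR_RGB2HSV)
    m=cv2.inRange(hsv,(12,30,170),(30,150,255)); q.append(quad(big(m,box))); print(q[-1].tolist())
# order: match by projecting top quad at z=80 to scene
P=plane(T,q[0],80)
p=cv2.projectPoints(P,*(lambda M:(cv2.Rodrigues(M[:3,:3])[0],M[:3,3]))(np.linalg.inv(S["pose"])),K(S),np.float64(S["D"]))[0].reshape(-1,2)
idx=[np.argmin(np.linalg.norm(q[1]-a,axis=1)) for a in p]; print(idx,p.round(1).tolist())
r=tri(T,q[0],S,q[1][idx]); print(r.round(1), r.mean(0))
hsv=cv2.cvtColor(T["frame"],cv2.COLOR_RGB2HSV)
m=cv2.inRange(hsv,(0,0,0),(180,255,90)); c=big(m,(145,195,242,270)); print(cv2.contourArea(c),plane(T,cv2.boxPoints(cv2.minAreaRect(c)),54).round(1))
print("head",plane(T,[(212,237),(163,226)],54))
m=cv2.inRange(hsv,(0,0,140),(180,60,255)); c=big(m,(140,190,250,275));b=cv2.minAreaRect(c);print(b,plane(T,cv2.boxPoints(b),30).round(1))
E
```

```text
[[17, 119, 220], [17, 163, 139], [17, 26, 89], [14, 91, 146]]
[[22, 104, 250], [18, 187, 237]]
[[335.0, 198.0], [400.0, 199.0], [401.0, 265.0], [335.0, 264.0]]
[[265.0, 216.0], [343.0, 207.0], [359.0, 256.0], [318.0, 255.0]]
[np.int64(1), np.int64(1), np.int64(3), np.int64(0)] [[308.5, 206.4], [350.8, 226.5], [319.7, 254.6], [276.0, 230.7]]
[[ 619.2 -125.8   76.3   80.4]
 [ 585.3 -193.2  131.4    7.4]
 [ 474.4 -207.3   79.4    3.5]
 [ 470.9  -79.5  119.9   20.6]] [ 537.44804862 -151.45592279  101.73964292   27.9543376 ]
695.5 [[569.7 240.6  54. ]
 [584.1 113.2  54. ]
 [497.3 102.4  54. ]
 [483.  228.5  54. ]]
head [[525.37040078 132.83991486  54.        ]
 [545.55631459 224.36074488  54.        ]]
((173.37725830078125, 227.08604431152344), (38.17881774902344, 52.62169647216797), 16.313854217529297) [[506.8 259.1  30. ]
 [603.6 233.4  30. ]
 [583.  162.4  30. ]
 [486.8 188.7  30. ]]
```

Call:
{"method": "send_rows", "body": {
  "grip": [1,1,1,1,1,1,1,1],
  "xyz": [
    [0.027,-0.03,0.01],
    [0.054,-0.06,0.01],
    [0.081,-0.09,0.01],
    [0.108,-0.12,0.02],
    [0.135,-0.15,0.02],
    [0.162,-0.18,0.02],
    [0.189,-0.21,0.02],
    [0.216,-0.24,0.02]
  ],
  "yaw": [-7,-14,-21,-28,-35,-42,-49,-56]
}}

```text
time_s: 0.77
ee_pos: [361.6, 314.7, 233.8]
ee_rot: [-180.0, 0.0, 109.1]
force: [0.4, -0.7, 0.2]
gripper_width: 91.5
gripper_force: 0.0
```

Call:
{"method": "send_rows", "body": {
  "grip": [1,1,1,1,1,1,1,1],
  "xyz": [
    [0.027,-0.03,0],
    [0.054,-0.06,0],
    [0.081,-0.09,0],
    [0.108,-0.12,0],
    [0.135,-0.15,0],
    [0.164,-0.183,0],
    [0.164,-0.183,0],
    [0.164,-0.183,0]
  ],
  "yaw": [-7,-14,-21,-28,-32,-32,-32,-32]
}}

```text
time_s: 1.43
ee_pos: [525.8, 131.7, 233.1]
ee_rot: [-179.9, 0.0, 77.2]
force: [0.3, 0.0, -0.8]
gripper_width: 91.2
gripper_force: 0.0
```

```bash
python3 - <<'E'
from h import *
f=eyes.grab_frame("wrist"); pickle.dump(f,open("pics/w1.pkl","wb")); cv2.imwrite("pics/w1.png",f["frame"][:,:,::-1])
s=env.state();print(s["ee_pos"],s["ee_rot"],f["pose"].round(2).tolist())
E
```

```text
[524.72738312 132.93642624 233.26694954] [-1.79895076e+02  1.38071926e-02  7.72917469e+01] [[0.97, -0.22, -0.05, 539.38], [-0.22, -0.95, -0.23, 196.71], [-0.0, 0.24, -0.97, 404.11], [0.0, 0.0, 0.0, 1.0]]
```

View pics/w1.png

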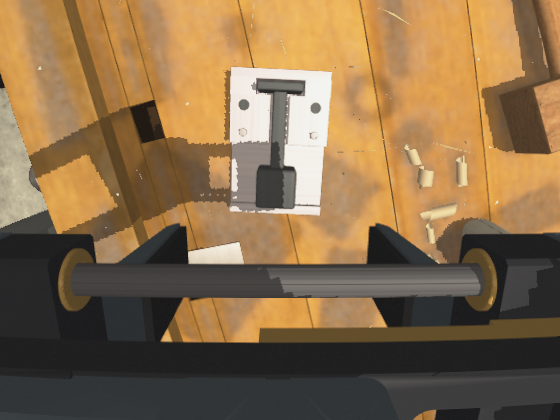

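The wrist view shows the head's top at about (257–296, 166–208), the stem at column ~280 and the foot at (256–306, 79–92). A gripper shadow falls left of the head.

```bash
python3 - <<'E'
from h import *
f=pickle.load(open("pics/w1.pkl","rb")); g=cv2.cvtColor(f["frame"],cv2.COLOR_RGB2GRAY)
for r in (80,82,85,88,91,94,120,170,175,180,190,200,205,209): print(r,g[r,248:312:2].tolist())
print("col",g[150:216,276].tolist()); print("colfoot",g[70:100,265].tolist())
E
```

```text
80 [238, 238, 238, 239, 149, 86, 87, 85, 84, 85, 82, 80, 83, 84, 88, 89, 90, 90, 89, 87, 87, 87, 88, 99, 110, 120, 131, 158, 169, 234, 242, 242]
82 [238, 238, 238, 156, 149, 105, 110, 110, 110, 108, 106, 106, 105, 105, 106, 103, 101, 98, 94, 89, 88, 84, 85, 85, 88, 89, 87, 85, 85, 235, 242, 242]
85 [238, 238, 145, 144, 99, 105, 111, 113, 114, 114, 116, 116, 116, 116, 118, 118, 118, 119, 120, 119, 120, 120, 121, 120, 120, 121, 122, 119, 85, 242, 242, 242]
88 [238, 238, 144, 144, 86, 87, 92, 96, 98, 98, 99, 100, 103, 105, 109, 110, 113, 116, 117, 118, 120, 121, 119, 120, 121, 120, 123, 115, 101, 242, 242, 242]
91 [239, 239, 239, 239, 105, 121, 41, 43, 41, 42, 43, 42, 40, 50, 73, 69, 58, 47, 46, 48, 42, 44, 47, 50, 53, 56, 58, 78, 119, 242, 242, 242]
94 [238, 238, 237, 239, 223, 227, 231, 229, 225, 214, 159, 144, 125, 90, 112, 114, 118, 122, 120, 104, 220, 187, 164, 118, 117, 82, 105, 139, 142, 242, 242, 243]
120 [238, 236, 233, 238, 238, 238, 240, 240, 240, 240, 236, 131, 80, 110, 111, 114, 118, 119, 115, 197, 171, 240, 240, 240, 241, 240, 240, 241, 241, 242, 242, 240]
170 [137, 138, 1
[... 777 characters left out ...]
, 59, 58, 60, 60, 60, 60, 59, 59, 77, 112, 110, 110, 113, 109, 102, 158, 137, 126, 120, 110, 101, 117, 100]
209 [133, 132, 132, 132, 132, 133, 133, 134, 134, 133, 134, 134, 132, 163, 224, 223, 216, 217, 211, 213, 214, 209, 219, 238, 238, 238, 238, 238, 238, 238, 239, 239]
col [62, 61, 62, 62, 61, 61, 62, 61, 60, 62, 63, 62, 62, 62, 61, 61, 61, 58, 50, 49, 53, 58, 60, 61, 61, 62, 61, 61, 62, 61, 60, 60, 61, 60, 60, 61, 61, 60, 61, 60, 60, 59, 61, 60, 60, 61, 60, 61, 59, 60, 59, 59, 60, 60, 59, 60, 58, 55, 166, 224, 231, 233, 233, 195, 146, 145]
colfoot [235, 235, 237, 237, 236, 236, 236, 231, 182, 86, 82, 88, 109, 115, 114, 114, 113, 112, 97, 62, 42, 41, 40, 152, 211, 239, 240, 240, 240, 240]
```

```bash
python3 - <<'E'
from h import *
f=pickle.load(open("pics/w1.pkl","rb"))
h=plane(f,[(256.7,178),(296,178),(256.5,204),(295.7,204),(276,207.7),(276,171.5)],54)[:,:2]
t=plane(f,[(256,86),(305,87),(281,80),(281,89)],56)[:,:2]
st=plane(f,[(270.5,120),(285.5,120)],41)[:,:2]
print(h.round(1),t.round(1),st.round(1))
hc=h[:4].mean(0);fc=t[:2].mean(0);print("widths",np.linalg.norm(h[0]-h[1]),np.linalg.norm(h[4]-h[5]),np.linalg.norm(t[0]-t[1]),np.linalg.norm(t[2]-t[3]))
d=fc-hc;u=d/np.linalg.norm(d);print(np.degrees(np.arctan2(d[1],d[0])),hc,fc,"head from end", h[4]+20*u,"from side",h[5]-20*u, "stem mid",st.mean(0))
for nm,v in(("head edge",h[3]-h[1]),("head edgeL",h[2]-h[0]),("foot",t[1]-t[0])): print(nm,np.degrees(np.arctan2(v[1],v[0])))
E
```

```text
[[507.3 149.1]
 [545.2 140.5]
 [500.9 123.5]
 [539.3 114.8]
 [519.1 115.5]
 [527.3 151.2]] [[527.1 233.9]
 [571.5 222.9]
 [551.  233.9]
 [549.3 226. ]] [[533.  200.8]
 [547.5 197.4]]
widths 38.87219871722215 36.65857003217069 45.74953531615431 8.089209013562463
74.81299907794745 [523.14248505 131.98987411] [549.30797519 228.3813044 ] head from end [524.36719364 134.75337167] from side [522.07183452 131.8838178 ] stem mid [540.25306723 199.09880587]
head edge -102.81864577020326
head edgeL -104.0469309283769
foot -13.964643518221399
```

Call:
{"method": "send_rows", "body": {
  "grip": [1,1,1,1,1,1,1,1],
  "xyz": [
    [-0.002,-0.0025,-0.03],
    [-0.002,-0.0025,-0.07],
    [-0.002,-0.0025,-0.11],
    [-0.002,-0.0025,-0.145],
    [-0.002,-0.0025,-0.175],
    [-0.002,-0.0025,-0.195],
    [-0.002,-0.0025,-0.207],
    [-0.002,-0.0025,-0.213]
  ],
  "yaw": [-1.2,-1.2,-1.2,-1.2,-1.2,-1.2,-1.2,-1.2]
}}

```text
time_s: 2.15
ee_pos: [520.4, 132.2, 19.1]
ee_rot: [-179.8, 0.1, 76.3]
force: [0.7, -0.2, 0.1]
gripper_width: 91.6
gripper_force: 0.0
```

Call:
{"method": "send_rows", "body": {
  "grip": [0.2,0.0,-0.2,-0.3,-0.4,-0.5,-0.5,-0.5],
  "xyz": [
    [0,0,0],
    [0,0,0],
    [0,0,0],
    [0,0,0],
    [0,0,0],
    [0,0,0],
    [0,0,0],
    [0,0,0]
  ],
  "yaw": [0,0,0,0,0,0,0,0],
  "grip_force": 60
}}

```text
time_s: 2.82
ee_pos: [523.1, 130.9, 21.2]
ee_rot: [180.0, -0.0, 76.2]
force: [4.0, -1.8, 0.5]
gripper_width: 40.5
gripper_force: 3.2
```

Call:
{"method": "send_rows", "body": {
  "grip": [-1,-1,-1,-1,-1,-1],
  "xyz": [
    [0,0,0],
    [0,0,0],
    [0,0,0],
    [0,0,0],
    [0,0,0],
    [0,0,0]
  ],
  "yaw": [0,0,0,0,0,0],
  "grip_force": 60
}}

```text
time_s: 3.32
ee_pos: [523.2, 130.9, 21.2]
ee_rot: [180.0, -0.0, 76.2]
force: [-0.5, -1.2, 3.4]
gripper_width: 40.1
gripper_force: 59.4
```

Call:
{"method": "send_rows", "body": {
  "grip": [-1,-1,-1,-1,-1,-1,-1,-1],
  "xyz": [
    [0,0,0.002],
    [0,0,0.005],
    [0,0,0.009],
    [0,0,0.014],
    [0,0,0.02],
    [0,0,0.027],
    [0,0,0.035],
    [0,0,0.042]
  ],
  "yaw": [0,0,0,0,0,0,0,0]
}}

```text
time_s: 3.98
ee_pos: [523.0, 131.0, 64.0]
ee_rot: [180.0, -0.0, 76.2]
force: [-0.2, 1.2, -3.8]
gripper_width: 39.8
gripper_force: 59.4
```

```bash
python3 - <<'E'
from h import *
f=eyes.grab_frame("scene"); im=f["frame"][140:260,130:300,::-1]
w=eyes.grab_frame("wrist")["frame"][0:240,:,::-1]
cv2.imwrite("pics/l1.png",np.vstack([cv2.resize(im,(560,350),interpolation=cv2.INTER_CUBIC),w]))
s=env.state();print(s["force"],s["torque"],s["ee_pos"],s["gripper_width"])
E
```

```text
[ 0.40469718  0.36443359 -3.95660543] [-0.21846621  0.03804581  0.00727937] [524.01846562 131.25369891  64.68192378] 39.89347809340226
```

View pics/l1.png

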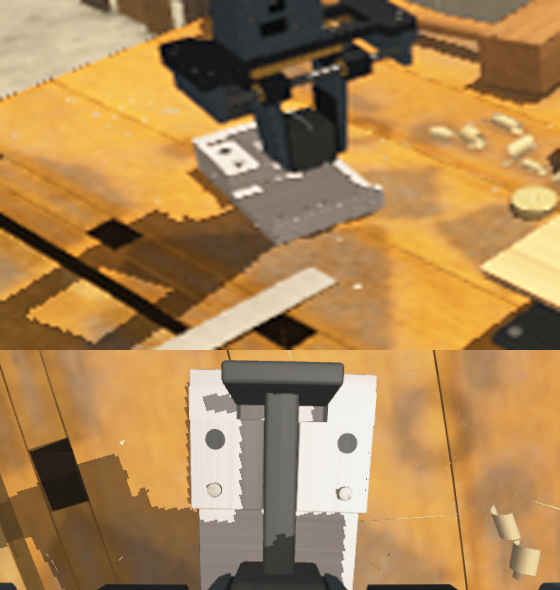

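The casting came out level, filling (222–343, 362–590) of the wrist half. The mould is empty below and the force is about 4 N.

Call:
{"method": "send_rows", "body": {
  "grip": [-1,-1,-1,-1,-1,-1,-1,-1],
  "xyz": [
    [0,0,0.01],
    [0,0,0.03],
    [0,0,0.05],
    [0,0,0.075],
    [0,0,0.1],
    [0,0,0.12],
    [0,0,0.14],
    [0,0,0.15]
  ],
  "yaw": [0,0,0,0,0,0,0,0]
}}

```text
time_s: 4.75
ee_pos: [523.7, 131.1, 215.9]
ee_rot: [179.8, -0.1, 76.2]
force: [0.2, 1.1, -4.2]
gripper_width: 40.1
gripper_force: 59.4
```

```bash
python3 - <<'E'
from h import *
T=pickle.load(open("pics/top0.pkl","rb"));S=pickle.load(open("pics/scene0.pkl","rb"))
hsv=cv2.cvtColor(T["frame"],cv2.COLOR_RGB2HSV); hs=cv2.cvtColor(S["frame"],cv2.COLOR_RGB2HSV)
m=cv2.inRange(hs,(17,40,200),(30,140,255)); c=big(cv2.morphologyEx(m,cv2.MORPH_OPEN,np.ones((3,3))),(272,205,356,260)); qs=quad(c); print(qs.tolist(),cv2.contourArea(c))
qt=np.array([[334.5,198.5],[400.8,199],[401.3,265.3],[335,265]])
P=plane(T,qt,80);print(P.round(1).tolist(),P.mean(0),np.linalg.norm(P-np.roll(P,1,0),axis=1))
qs=qs[np.argsort(np.arctan2(*(qs-qs.mean(0)).T[::-1]))]; 
best=min((np.roll(qs,k,0) for k in range(4)),key=lambda q:tri(T,qt,S,q)[:,3].sum()); r=tri(T,qt,S,best);print(r.round(1).tolist(),r.mean(0))
E
```

```text
[[277.0, 230.0], [307.0, 208.0], [349.0, 226.0], [321.0, 254.0]] 1828.5
[[594.3, -91.3, 80.0], [593.6, -210.7, 80.0], [475.0, -209.0, 80.0], [475.3, -91.2, 80.0]] [ 534.54037635 -150.5458919    80.        ] [119.01388339 119.42860567 118.60979525 117.82885511]
[[593.9, -90.7, 75.7, 2.8], [591.8, -208.2, 82.4, 4.7], [475.9, -209.6, 81.8, 2.8], [476.6, -92.1, 82.6, 3.5]] [ 534.5355504  -150.17058109   80.63728623    3.44348064]
```

Call:
{"method": "send_rows", "body": {
  "grip": [-1,-1,-1,-1,-1,-1,-1,-1],
  "xyz": [
    [0.001,-0.015,0],
    [0.002,-0.045,0],
    [0.003,-0.08,0],
    [0.005,-0.115,0],
    [0.006,-0.15,0],
    [0.008,-0.185,0],
    [0.009,-0.22,0],
    [0.01,-0.245,0]
  ],
  "yaw": [0,0,0,0,0,0,0,0]
}}

```text
time_s: 5.42
ee_pos: [532.2, -116.9, 212.5]
ee_rot: [-179.9, 0.1, 76.1]
force: [0.3, -0.1, -4.0]
gripper_width: 39.9
gripper_force: 59.4
```

Call:
{"method": "send_rows", "body": {
  "grip": [-1,-1,-1,-1,-1,-1],
  "xyz": [
    [0.001,-0.015,-0.005],
    [0.001,-0.028,-0.015],
    [0.001,-0.032,-0.02],
    [0.001,-0.032,-0.02],
    [0.001,-0.032,-0.02],
    [0.001,-0.032,-0.02]
  ],
  "yaw": [0,0,0,0,0,0],
  "grip_force": 30
}}

```text
time_s: 5.92
ee_pos: [534.0, -145.0, 193.0]
ee_rot: [-180.0, -0.0, 76.3]
force: [1.1, 1.3, -4.0]
gripper_width: 39.9
gripper_force: 30.0
```

```bash
python3 - <<'E'
from h import *
f=eyes.grab_frame("scene"); im=f["frame"][110:290,210:420,::-1]
cv2.imwrite("pics/l2.png",cv2.resize(im,(630,540),interpolation=cv2.INTER_CUBIC))
s=env.state();print(s["force"],s["torque"],s["ee_pos"],s["gripper_force"])
E
```

```text
[ 0.02564503  0.04068085 -3.74034372] [-0.23426142  0.1400139  -0.01190561] [ 534.1356677  -144.96500633  193.23738383] 29.997256100177765
```

View pics/l2.png

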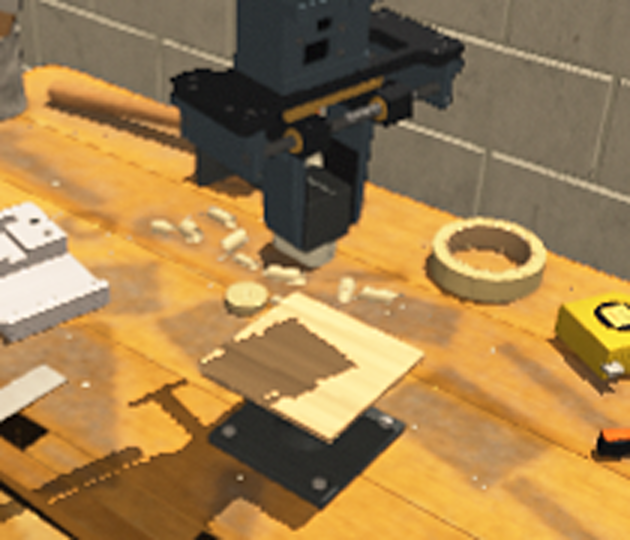

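The casting is held level above the table, with the head's end face near (325,205) in the crop. Next I'll ease the grip so the foot swings down.

Call:
{"method": "send_rows", "body": {
  "grip": [-1,-1,-1,-1],
  "xyz": [
    [0,0,0],
    [0,0,0],
    [0,0,0],
    [0,0,0]
  ],
  "yaw": [0,0,0,0],
  "grip_force": 16
}}

```text
time_s: 6.3
ee_pos: [534.0, -145.8, 193.2]
ee_rot: [180.0, -0.0, 76.2]
force: [-0.4, 0.6, -3.4]
gripper_width: 40.0
gripper_force: 16.0
```

```bash
python3 - <<'E'
from h import *
s=env.state();print(s["force"],s["torque"],s["gripper_force"])
E
```

```text
[-0.39338859  0.57828329 -3.44864632] [-0.2627526   0.12690565  0.02337293] 15.99744826555252
```

Call:
{"method": "send_rows", "body": {
  "grip": [-1,-1,-1,-1],
  "xyz": [
    [0,0,0],
    [0,0,0],
    [0,0,0],
    [0,0,0]
  ],
  "yaw": [0,0,0,0],
  "grip_force": 10
}}

```text
time_s: 6.63
ee_pos: [533.9, -146.1, 192.9]
ee_rot: [180.0, -0.0, 76.2]
force: [-0.1, -0.1, -4.1]
gripper_width: 40.2
gripper_force: 10.0
```

```bash
python3 - <<'E'
from h import *
s=env.state();print(s["force"],s["torque"],s["gripper_force"])
f=eyes.grab_frame("scene"); im=f["frame"][110:290,210:420,::-1]
cv2.imwrite("pics/l3.png",cv2.resize(im,(630,540),interpolation=cv2.INTER_CUBIC))
E
```

```text
[-0.08548468 -0.11573985 -4.14737959] [-0.23814594  0.09024742  0.01034046] 9.997645318508148
```

View pics/l3.png

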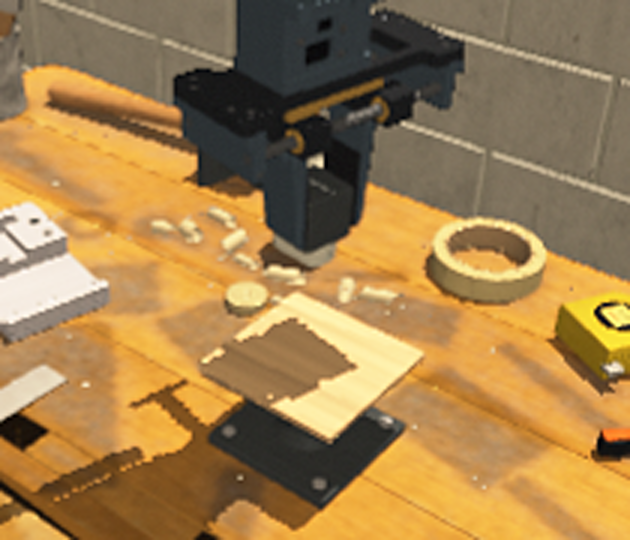

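Still level at 10 N, with the foot visible behind the fingers as before. I'll ease further and watch for change in the wrist image.

```bash
cat > chk.py <<'E'
from h import *
import sys
g=eyes.grab_frame("wrist")["frame"]; cv2.imwrite(f"pics/{sys.argv[1]}.png",g[:,:,::-1])
s=env.state();print(s["force"].round(2),s["torque"].round(3),s["gripper_force"],s["ee_pos"].round(1))
gr=cv2.cvtColor(g,cv2.COLOR_RGB2GRAY); m=(gr[:230,200:370]<135)&(cv2.cvtColor(g,cv2.COLOR_RGB2HSV)[:230,200:370,1]<70)
r=np.where(m.sum(1)>90)[0]; print("wide dark rows",r[:1],r[-1:],m.sum(1)[::15])
E
python3 chk.py c0
```

```text
[-0.12  0.49 -4.19] [-0.207  0.121 -0.02 ] 9.997645318508148 [ 533.9 -146.1  193. ]
wide dark rows [11] [229] [  0 122 122 102  34  34  33  32  32  32  32  32  31  31  31  99]
```

Call:
{"method": "send_rows", "body": {
  "grip": [-1,-1,-1,-1,-1],
  "xyz": [
    [0,0,-0.005],
    [0,0,-0.01],
    [0,0,-0.01],
    [0,0,-0.01],
    [0,0,-0.01]
  ],
  "yaw": [0,0,0,0,0],
  "grip_force": 7
}}

```text
time_s: 7.15
ee_pos: [533.9, -146.0, 182.8]
ee_rot: [-180.0, -0.0, 76.2]
force: [0.2, 0.2, -4.6]
gripper_width: 39.9
gripper_force: 7.0
```

```bash
python3 chk.py c1
```

```text
[-0.9   0.22 -3.73] [-0.158  0.115  0.02 ] 6.999849379062653 [ 534.  -146.1  183. ]
wide dark rows [25] [229] [  0   0 105 101  90  30  30  30  29  29  29  30  30  29  29 101]
```

Call:
{"method": "send_rows", "body": {
  "grip": [-1,-1,-1],
  "xyz": [
    [0,0,0],
    [0,0,0],
    [0,0,0]
  ],
  "yaw": [0,0,0],
  "grip_force": 5.5
}}

```text
time_s: 7.45
ee_pos: [534.0, -146.0, 183.1]
ee_rot: [180.0, -0.0, 76.2]
force: [-0.1, -0.3, -4.0]
gripper_width: 39.9
gripper_force: 5.5
```

```bash
python3 chk.py c2
```

```text
[-0.59 -1.52 -3.91] [-0.149  0.094  0.023] 5.499861985445023 [ 534.  -146.1  183.1]
wide dark rows [224] [229] [ 0  0  0  0  0  0  0 72 69 65 61 23 24 25 25 97]
```

Call:
{"method": "send_rows", "body": {
  "grip": [-1,-1,-1],
  "xyz": [
    [0,0,0],
    [0,0,0],
    [0,0,0]
  ],
  "yaw": [0,0,0],
  "grip_force": 5.0
}}

```text
time_s: 7.75
ee_pos: [533.9, -146.0, 183.0]
ee_rot: [180.0, -0.0, 76.2]
force: [0.2, -0.6, -4.3]
gripper_width: 40.2
gripper_force: 5.0
```

```bash
python3 chk.py c3; python3 - <<'E'
from h import *
f=eyes.grab_frame("scene"); im=f["frame"][110:290,210:420,::-1]
a=cv2.resize(im,(490,420),interpolation=cv2.INTER_CUBIC); w=cv2.imread("pics/c3.png")[:,130:430]
cv2.imwrite("pics/l4.png",np.hstack([a,w]))
E
```

```text
[-0.5  -0.49 -4.81] [-0.075  0.032  0.01 ] 4.999894872307777 [ 534. -146.  183.]
wide dark rows [225] [229] [ 0  0  0  0  0  0  0  0  0 63 63 61 59 22 23 91]
```

View pics/l4.png

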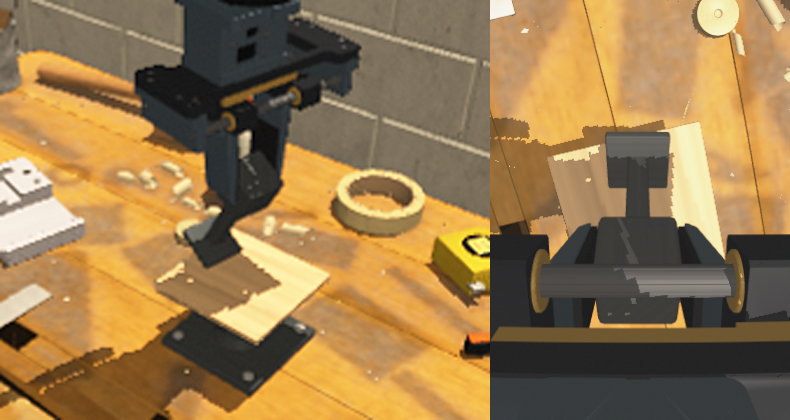

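The casting has swung to roughly 50–60° down, with the foot at (215,245) in the scene part and (637,160) in the wrist part. I'll keep easing the grip.

Call:
{"method": "send_rows", "body": {
  "grip": [-1,-1,-1,-1],
  "xyz": [
    [0,0,0],
    [0,0,0],
    [0,0,0],
    [0,0,0]
  ],
  "yaw": [0,0,0,0],
  "grip_force": 4.3
}}

```text
time_s: 8.18
ee_pos: [533.9, -146.0, 183.0]
ee_rot: [180.0, 0.0, 76.2]
force: [0.4, -0.1, -4.0]
gripper_width: 40.2
gripper_force: 4.3
```

```bash
python3 chk.py c4
```

```text
[ 1.07  0.71 -4.39] [-0.161  0.088  0.038] 4.299783334136009 [ 533.9 -146.   183. ]
wide dark rows [225] [229] [ 0  0  0  0  0  0  0  0  0 63 63 61 59 22 23 91]
```

Call:
{"method": "send_rows", "body": {
  "grip": [-1,-1,-1,-1],
  "xyz": [
    [0,0,0],
    [0,0,0],
    [0,0,0],
    [0,0,0]
  ],
  "yaw": [0,0,0,0],
  "grip_force": 3.8
}}

```text
time_s: 8.57
ee_pos: [533.9, -146.0, 183.0]
ee_rot: [180.0, -0.0, 76.2]
force: [-0.7, -0.7, -4.1]
gripper_width: 39.9
gripper_force: 3.8
```

```bash
python3 chk.py c5; python3 - <<'E'
from h import *
f=eyes.grab_frame("scene"); im=f["frame"][110:290,210:420,::-1]
a=cv2.resize(im,(490,420),interpolation=cv2.INTER_CUBIC); w=cv2.imread("pics/c5.png")[:,130:430]
cv2.imwrite("pics/l5.png",np.hstack([a,w]))
E
```

```text
[ 0.27  0.15 -3.35] [-0.12   0.117 -0.01 ] 3.7999624013900757 [ 533.9 -146.   183. ]
wide dark rows [225] [229] [ 0  0  0  0  0  0  0  0  0 63 63 61 59 22 23 91]
```

View pics/l5.png

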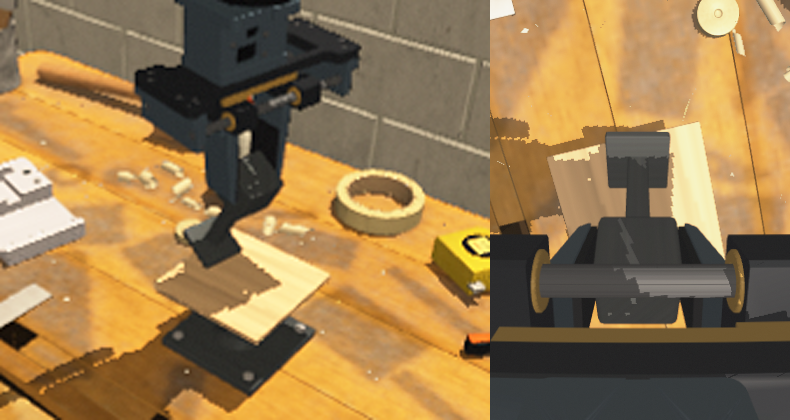

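No movement since 5 N; the foot is still at (637,160) in the wrist part. I'll measure the foot's edges there to get the tilt and see whether it already touches.

```bash
python3 - <<'E'
from h import *
g=cv2.cvtColor(cv2.imread("pics/c5.png"),cv2.COLOR_BGR2GRAY)
print("col 255",g[125:195,255].tolist())
for r in (131,133,135,145,154,157,160,163,170,180,184,187): 
    print(r,g[r,238:318:1][:16].tolist(),g[r,300:320].tolist())
E
```

```text
col 255 [117, 110, 89, 92, 92, 95, 92, 80, 80, 83, 87, 101, 108, 102, 102, 103, 103, 102, 100, 98, 98, 99, 100, 101, 100, 98, 98, 98, 98, 98, 98, 82, 61, 62, 62, 64, 64, 63, 62, 62, 63, 61, 62, 62, 63, 61, 62, 60, 62, 63, 62, 62, 61, 60, 60, 63, 63, 63, 63, 63, 62, 62, 70, 126, 150, 149, 150, 150, 150, 150]
131 [114, 115, 116, 115, 114, 114, 114, 112, 104, 104, 102, 102, 100, 100, 99, 98] [213, 217, 218, 217, 216, 215, 214, 213, 217, 223, 225, 225, 226, 226, 229, 232, 234, 236, 238, 238]
133 [114, 114, 114, 114, 114, 114, 114, 103, 67, 80, 80, 81, 81, 81, 81, 80] [80, 80, 81, 80, 80, 80, 80, 80, 80, 162, 221, 225, 225, 226, 227, 230, 233, 236, 237, 238]
135 [113, 114, 114, 114, 113, 114, 109, 78, 75, 88, 87, 87, 87, 87, 86, 87] [84, 84, 84, 84, 84, 84, 83, 79, 73, 115, 194, 225, 226, 226, 226, 229, 233, 235, 237, 238]
145 [219, 221, 146, 148, 149, 150, 145, 117, 86, 97, 99, 99, 98, 99, 99, 99] [98, 98, 98, 98, 98, 98, 99, 98, 99, 148, 214, 227, 226, 226, 226, 226, 226, 229, 232, 235]
154 [154, 151, 150, 148, 148, 149, 148, 141, 95, 88, 98, 98, 97, 98, 98, 97] [97, 97, 98, 97, 98, 97,
[... 569 characters left out ...]
26, 226]
170 [155, 154, 154, 155, 153, 150, 149, 148, 139, 94, 61, 62, 62, 61, 61, 61] [61, 61, 62, 61, 62, 63, 61, 77, 122, 153, 152, 151, 193, 232, 231, 230, 228, 227, 226, 226]
180 [153, 154, 154, 155, 155, 154, 154, 152, 151, 136, 70, 61, 61, 62, 62, 62] [61, 61, 62, 62, 61, 61, 66, 107, 157, 155, 155, 174, 219, 233, 233, 233, 232, 230, 229, 226]
184 [152, 152, 154, 154, 154, 153, 155, 154, 152, 139, 86, 60, 63, 64, 63, 64] [62, 62, 63, 62, 63, 61, 71, 115, 155, 156, 157, 155, 174, 219, 233, 233, 233, 232, 230, 229]
187 [150, 152, 153, 154, 154, 154, 155, 154, 153, 150, 142, 97, 71, 69, 70, 72] [70, 70, 70, 71, 71, 75, 106, 145, 155, 156, 157, 155, 155, 194, 234, 233, 233, 232, 231, 230]
```

```bash
python3 - <<'E'
from h import *
f=eyes.grab_frame("wrist"); s=env.state(); print(s["ee_pos"])
# casting frame: origin foot underside centre; image-left = -X world side. y = z x x
O=[];I=[]
ang=np.radians(76.2); u=np.array([np.cos(ang),np.sin(ang),0]); side=np.array([np.cos(ang-np.pi/2),np.sin(ang-np.pi/2),0])
pix=dict(e0L=(246,132.3),e0R=(309,132.3),e1L=(245.3,136.5),e1R=(309.2,136.5),e2L=(248.8,187.3),e2R=(306,187.3))
obj=dict(e0L=(22,-22,0),e0R=(22,22,0),e1L=(22,-22,8),e1R=(22,22,8),e2L=(-22,-22,8),e2R=(-22,22,8)) # (x, side, z)
from scipy.optimize import least_squares
M=np.linalg.inv(f["pose"]);rv=cv2.Rodrigues(M[:3,:3])[0]
def pts(p,o):
    t=p[3]; z=-u*np.cos(t)+np.array([0,0,np.sin(t)]); x=u*np.sin(t)+np.array([0,0,np.cos(t)])
    o=np.array(o,float); return p[:3]+o[:,:1]*x+o[:,1:2]*side+o[:,2:]*z
def res(p):
    q=cv2.projectPoints(pts(p,list(obj.values())),rv,M[:3,3],K(f),np.float64(f["D"]))[0].reshape(-1,2)
    return (q-np.array(list(pix.values()))).ravel()
r=least_squares(res,[540,-100,110,1.0]); print(r.x,np.degrees(r.x[3]),np.abs(r.fun).max())
print("low corners",pts(r.x,[(-22,0,0),(22,0,0)]).round(1),"head",pts(r.x,[(0,0,103)]).round(1))
E
```

```text
[ 533.94221545 -146.03941182  182.99578364]
[ 542.45135845 -106.05440675   86.26529977    1.0895223 ] 62.425029413178315 0.8868266731818721
low corners [[ 537.8 -125.    76.1]
 [ 547.1  -87.1   96.4]] head [[ 531.1 -152.4  177.6]]
```

```bash
python3 - <<'E'
from h import *
f=eyes.grab_frame("wrist"); cv2.imwrite("pics/c6.png",f["frame"][:,:,::-1])
M=np.linalg.inv(f["pose"]);rv=cv2.Rodrigues(M[:3,:3])[0]
ang=np.radians(76.2); u=np.array([np.cos(ang),np.sin(ang),0]); side=np.array([u[1],-u[0],0])
def proj(P): return cv2.projectPoints(np.float64(P),rv,M[:3,3],K(f),np.float64(f["D"]))[0].reshape(-1,2).round(1)
p0=np.array([542.45,-106.05,86.27]);t=1.0895
z=-u*np.cos(t)+np.array([0,0,np.sin(t)]); x=u*np.sin(t)+np.array([0,0,np.cos(t)])
for a,c in((20,83),(20,123),(-20,83),(-20,123)): print(a,c,proj([p0+a*x+b*side+c*z for b in(-20,20)]).tolist())
print("tip",proj([[533.9+45.5*k*side[0],-146+45.5*k*side[1],183] for k in(-1,-.44,.44,1)]).tolist())
g=cv2.cvtColor(f["frame"],cv2.COLOR_RGB2GRAY)
print(g[205:335,255].tolist()); print(g[225,215:320].tolist());print(g[315,215:330].tolist())
E
```

```text
20 83 [[240.0, 211.4], [314.9, 211.4]]
20 123 [[233.2, 270.3], [321.9, 270.3]]
-20 83 [[244.6, 260.6], [310.3, 260.5]]
-20 123 [[239.6, 318.6], [315.5, 318.5]]
tip [[191.0, 256.2], [240.7, 256.3], [319.2, 256.3], [368.8, 256.1]]
[148, 149, 148, 148, 148, 148, 148, 148, 149, 149, 150, 123, 77, 59, 60, 60, 60, 60, 59, 61, 60, 59, 59, 60, 59, 60, 60, 60, 59, 58, 59, 61, 60, 60, 60, 60, 59, 59, 61, 58, 59, 61, 59, 59, 59, 59, 60, 58, 59, 60, 60, 59, 59, 59, 60, 60, 59, 59, 58, 56, 58, 65, 69, 90, 98, 88, 73, 70, 72, 72, 74, 76, 75, 74, 76, 76, 78, 77, 78, 72, 77, 77, 77, 76, 77, 75, 73, 72, 74, 74, 70, 68, 64, 62, 62, 62, 62, 62, 62, 61, 62, 62, 62, 62, 61, 61, 62, 62, 62, 63, 62, 61, 61, 61, 60, 62, 61, 63, 99, 166, 191, 193, 174, 121, 89, 90, 90, 90, 90, 90]
[151, 152, 154, 154, 151, 123, 124, 102, 78, 67, 58, 59, 58, 58, 57, 75, 122, 126, 126, 127, 127, 129, 120, 78, 56, 57, 58, 60, 60, 60, 59, 59, 59, 60, 60, 60, 60, 60, 59, 59, 60, 60, 59, 59, 60, 70, 77, 77, 74, 66, 57, 59, 60, 59, 59, 60, 60, 60, 59, 60, 60, 59, 60, 59, 58, 59, 59, 60, 59, 59, 58, 58, 59, 58, 58, 58, 58, 60, 60, 60, 59, 59, 59, 60, 59, 58, 59, 57, 58, 59, 60, 58, 60, 59, 60, 60, 61, 61, 59, 58, 57, 102, 201, 233, 223]
[43, 41, 43, 42, 43, 41, 43, 34, 30, 30, 30, 30, 29, 28, 28, 30, 32, 166, 187, 187, 187, 185, 133, 56, 59, 59, 61, 62, 61, 61, 61, 61, 63, 90, 88, 62, 62, 62, 62, 62, 62, 62, 61, 62, 60, 61, 62, 62, 62, 61, 70, 89, 64, 61, 62, 63, 63, 61, 62, 61, 62, 61, 61, 62, 62, 61, 62, 61, 61, 61, 62, 61, 61, 60, 61, 61, 62, 61, 62, 62, 61, 61, 63, 62, 62, 62, 62, 63, 63, 62, 62, 61, 61, 62, 62, 62, 62, 63, 63, 60, 59, 57, 129, 182, 195, 195, 196, 185, 124, 31, 30, 29, 30, 31, 30]
```

```bash
cat > fit.py <<'E'
from h import *
from scipy.optimize import least_squares
ang=np.radians(76.2); u=np.array([np.cos(ang),np.sin(ang),0]); side=np.array([u[1],-u[0],0])
def pts(p,o):
    t=p[3]; z=-u*np.cos(t)+np.array([0,0,np.sin(t)]); x=u*np.sin(t)+np.array([0,0,np.cos(t)])
    o=np.array(o,float); return p[:3]+o[:,:1]*x+o[:,1:2]*side+o[:,2:]*z
def fit(f,obs,tcp,t0=1.1):
    M=np.linalg.inv(f["pose"]);rv=cv2.Rodrigues(M[:3,:3])[0]
    O=[o for o,_ in obs];I=np.array([i for _,i in obs])
    res=lambda p:(cv2.projectPoints(pts(p,O),rv,M[:3,3],K(f),np.float64(f["D"]))[0].reshape(-1,2)-I).ravel()
    r=least_squares(res,[540,-110,90,t0],loss="soft_l1");p=r.x
    print("foot",p[:3].round(1),"tilt",np.degrees(p[3]).round(1)); print("res",res(p).round(1))
    print("low corner",pts(p,[(-22,0,0)]).round(1),"head",pts(p,[(0,0,103)]).round(1))
    t=p[3];g=np.array(tcp)+[0,0,19]-p[:3];z=-u*np.cos(t)+np.array([0,0,np.sin(t)]); x=u*np.sin(t)+np.array([0,0,np.cos(t)])
    print("grasp pt in casting: x,side,z",(g@x).round(1),(g@side).round(1),(g@z).round(1))
E
python3 - <<'E'
from fit import *
f=eyes.grab_frame("wrist")
fit(f,[((22,-22,0),(246,132.3)),((22,22,0),(309,132.3)),((22,-22,8),(245.3,136.5)),((22,22,8),(309.2,136.5)),((-22,-22,8),(248.8,187.3)),((-22,22,8),(306,187.3)),
 ((20,-20,83),(238,217)),((20,20,83),(315.6,217)),((-20,-20,123),(237.7,322.5)),((-20,20,123),(316.7,322.5))],env.state()["ee_pos"])
E
```

```text
foot [ 542.5 -105.7   88.5] tilt 60.5
res [-0.2 -0.8 -0.3 -0.9 -0.2  1.1  0.3  1.  -0.2 -0.   0.  -0.1  1.7 -0.6
 -0.6 -0.7  2.   0.6 -1.5  0.6]
low corner [[ 537.9 -124.3   77.7]] head [[ 530.4 -154.9  178.2]]
grasp pt in casting: x,side,z 19.9 1.3 119.1
```

The fit shows the head has slipped about 20 mm down in the pads. It is tilted 60°, with its foot edge resting on the table at about 78 mm. I'll tighten, lift slightly, shift back so the foot lands centrally, then roll it upright about that edge.

Call:
{"method": "send_rows", "body": {
  "grip": [-1,-1,-1,-1,-1,-1,-1,-1],
  "xyz": [
    [0,0,0],
    [0,0,0],
    [0,0,0],
    [0,0,0.002],
    [0,0,0.005],
    [0,0,0.008],
    [0,0,0.01],
    [0,0,0.01]
  ],
  "yaw": [0,0,0,0,0,0,0,0],
  "grip_force": 25
}}

```text
time_s: 9.48
ee_pos: [534.4, -146.2, 193.8]
ee_rot: [179.9, 0.0, 76.2]
force: [0.6, 0.3, -2.9]
gripper_width: 39.8
gripper_force: 25.0
```

```bash
python3 chk.py c7
```

```text
[-0.09  0.53 -4.66] [-0.1    0.128  0.041] 24.999443292617798 [ 534.2 -146.1  193.4]
wide dark rows [225] [229] [ 0  0  0  0  0  0  0  0  0 63 63 61 59 22 23 91]
```

Call:
{"method": "send_rows", "body": {
  "grip": [-1,-1,-1,-1,-1,-1,-1],
  "xyz": [
    [-0.002,-0.008,0],
    [-0.005,-0.02,0],
    [-0.008,-0.032,0],
    [-0.01,-0.041,0],
    [-0.011,-0.045,0],
    [-0.011,-0.045,-0.004],
    [-0.011,-0.045,-0.006]
  ],
  "yaw": [0,0,0,0,0,0,0]
}}

```text
time_s: 10.12
ee_pos: [522.6, -191.4, 186.4]
ee_rot: [-180.0, -0.0, 76.1]
force: [-0.5, 0.5, -3.7]
gripper_width: 40.1
gripper_force: 25.0
```

Call:
{"method": "send_rows", "body": {
  "grip": [-1,-1,-1],
  "xyz": [
    [0,0,-0.002],
    [0,0,-0.003],
    [0,0,-0.003]
  ],
  "yaw": [0,0,0]
}}

```text
time_s: 10.37
ee_pos: [522.8, -190.6, 183.5]
ee_rot: [-180.0, -0.0, 76.2]
force: [0.6, 0.5, -4.7]
gripper_width: 40.2
gripper_force: 25.0
```

Call:
{"method": "send_rows", "body": {
  "grip": [-1,-1,-1],
  "xyz": [
    [0,0,-0.001],
    [0,0,-0.001],
    [0,0,-0.001]
  ],
  "yaw": [0,0,0]
}}

```text
time_s: 10.62
ee_pos: [523.0, -190.9, 183.0]
ee_rot: [180.0, 0.0, 76.2]
force: [0.1, -0.4, -4.7]
gripper_width: 39.4
gripper_force: 25.0
```

Call:
{"method": "send_rows", "body": {
  "grip": [-1,-1,-1],
  "xyz": [
    [0,0,-0.001],
    [0,0,-0.001],
    [0,0,-0.001]
  ],
  "yaw": [0,0,0]
}}

```text
time_s: 10.87
ee_pos: [522.9, -191.0, 181.9]
ee_rot: [180.0, -0.0, 76.2]
force: [-0.2, 0.1, -4.1]
gripper_width: 40.1
gripper_force: 25.0
```

Call:
{"method": "send_rows", "body": {
  "grip": [-1,-1,-1],
  "xyz": [
    [0,0,-0.001],
    [0,0,-0.001],
    [0,0,-0.001]
  ],
  "yaw": [0,0,0]
}}

```text
time_s: 11.12
ee_pos: [522.9, -191.1, 180.9]
ee_rot: [-180.0, 0.0, 76.2]
force: [0.8, 0.6, -4.4]
gripper_width: 39.7
gripper_force: 25.0
```

Call:
{"method": "send_rows", "body": {
  "grip": [-1,-1,-1],
  "xyz": [
    [0,0,-0.001],
    [0,0,-0.001],
    [0,0,-0.001]
  ],
  "yaw": [0,0,0]
}}

```text
time_s: 11.37
ee_pos: [522.9, -191.0, 179.9]
ee_rot: [-180.0, 0.0, 76.2]
force: [0.1, -0.0, -4.1]
gripper_width: 40.0
gripper_force: 25.0
```

Call:
{"method": "send_rows", "body": {
  "grip": [-1,-1,-1],
  "xyz": [
    [0,0,-0.001],
    [0,0,-0.001],
    [0,0,-0.001]
  ],
  "yaw": [0,0,0]
}}

```text
time_s: 11.62
ee_pos: [522.9, -191.0, 178.9]
ee_rot: [-180.0, -0.0, 76.2]
force: [-0.1, 0.3, -3.7]
gripper_width: 39.9
gripper_force: 25.0
```

Call:
{"method": "send_rows", "body": {
  "grip": [-1,-1,-1],
  "xyz": [
    [0,0,-0.001],
    [0,0,-0.001],
    [0,0,-0.001]
  ],
  "yaw": [0,0,0]
}}

```text
time_s: 11.87
ee_pos: [522.9, -191.1, 178.0]
ee_rot: [180.0, -0.0, 76.2]
force: [0.0, -0.4, -3.6]
gripper_width: 40.0
gripper_force: 25.0
```

```bash
python3 chk.py c8; python3 - <<'E'
from h import *
f=eyes.grab_frame("scene"); im=f["frame"][150:270,250:370,::-1]
a=cv2.resize(im,(420,420),interpolation=cv2.INTER_CUBIC); w=cv2.imread("pics/c8.png")[:,130:430]
cv2.imwrite("pics/l6.png",np.hstack([a,w]))
E
```

```text
[-0.24  0.27 -4.19] [-0.103  0.049 -0.026] 24.999366402626038 [ 522.9 -191.1  178. ]
wide dark rows [225] [229] [ 0  0  0  0  0  0  0  0  0 63 63 61 59 22 23 91]
```

View pics/l6.png

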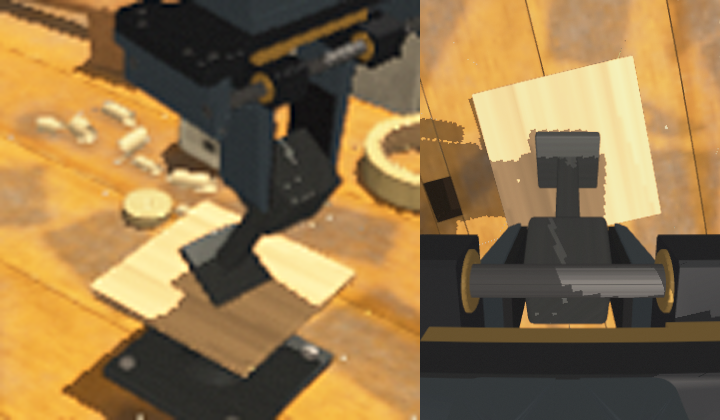

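The scene part shows the foot's lower edge near (215,303), just over the table's shadowed half, and the head well between the fingers. There's no contact yet, so I'll keep lowering.

Call:
{"method": "send_rows", "body": {
  "grip": [-1,-1,-1],
  "xyz": [
    [0,0,-0.001],
    [0,0,-0.0015],
    [0,0,-0.0015]
  ],
  "yaw": [0,0,0]
}}

```text
time_s: 12.22
ee_pos: [523.0, -191.1, 177.6]
ee_rot: [179.9, 0.0, 76.2]
force: [-2.8, 0.6, 4.3]
gripper_width: 39.7
gripper_force: 25.0
```

Call:
{"method": "send_rows", "body": {
  "grip": [-1,-1,-1],
  "xyz": [
    [0,0,-0.001],
    [0,0,-0.0015],
    [0,0,-0.0015]
  ],
  "yaw": [0,0,0]
}}

```text
time_s: 12.47
ee_pos: [522.9, -191.3, 177.4]
ee_rot: [179.9, 0.0, 76.2]
force: [-4.1, 0.6, 12.3]
gripper_width: 39.8
gripper_force: 25.0
```

Call:
{"method": "send_rows", "body": {
  "grip": [-1,-1,-1],
  "xyz": [
    [0,0,-0.001],
    [0,0,-0.0015],
    [0,0,-0.0015]
  ],
  "yaw": [0,0,0]
}}

```text
time_s: 12.72
ee_pos: [523.0, -192.0, 177.1]
ee_rot: [179.8, 0.1, 76.2]
force: [-5.4, -0.6, 17.9]
gripper_width: 39.7
gripper_force: 25.0
```

Call:
{"method": "send_rows", "body": {
  "grip": [-1,-1,-1],
  "xyz": [
    [0,0,-0.001],
    [0,0,-0.0015],
    [0,0,-0.0015]
  ],
  "yaw": [0,0,0]
}}

```text
time_s: 12.97
ee_pos: [523.1, -192.7, 176.7]
ee_rot: [179.8, 0.2, 76.2]
force: [-6.7, -2.5, 23.4]
gripper_width: 40.3
gripper_force: 25.1
```

Call:
{"method": "send_rows", "body": {
  "grip": [-1,-1,-1,-1],
  "xyz": [
    [0,0,0.002],
    [0,0,0.004],
    [0,0,0.004],
    [0,0,0.004]
  ],
  "yaw": [0,0,0,0]
}}

```text
time_s: 13.3
ee_pos: [523.5, -191.8, 177.1]
ee_rot: [179.9, 0.1, 76.2]
force: [-1.6, -1.3, 7.5]
gripper_width: 39.8
gripper_force: 25.0
```

Call:
{"method": "send_rows", "body": {
  "grip": [-1,-1,-1,-1],
  "xyz": [
    [0,0,0],
    [0,0,0],
    [0,0,0],
    [0,0,0]
  ],
  "yaw": [0,0,0,0],
  "grip_force": 8
}}

```text
time_s: 13.63
ee_pos: [523.5, -191.8, 177.0]
ee_rot: [179.9, 0.1, 76.2]
force: [-2.9, -1.3, 6.8]
gripper_width: 40.1
gripper_force: 8.0
```

```bash
python3 chk.py c9
```

```text
[-2.75 -1.83  6.92] [-0.406  0.614  0.095] 8.010839223861694 [ 523.5 -191.8  177. ]
wide dark rows [225] [229] [ 0  0  0  0  0  0  0  0  0 65 63 61 59 22 23 92]
```

Call:
{"method": "send_rows", "body": {
  "grip": [-1,-1,-1,-1,-1,-1,-1,-1],
  "xyz": [
    [0,0,0.0005],
    [0.0005,0.002,0.001],
    [0.001,0.004,0.0012],
    [0.0015,0.006,0.0015],
    [0.002,0.008,0.0017],
    [0.0025,0.01,0.002],
    [0.003,0.012,0.0022],
    [0.0035,0.0145,0.0024]
  ],
  "yaw": [0,0,0,0,0,0,0,0],
  "grip_force": 6
}}

```text
time_s: 14.35
ee_pos: [526.7, -176.3, 178.4]
ee_rot: [180.0, -0.0, 76.2]
force: [-0.6, -1.3, 2.9]
gripper_width: 40.0
gripper_force: 6.0
```

```bash
python3 chk.py c10
```

```text
[-0.08 -0.25  3.76] [-0.322  0.258  0.036] 6.0005926340818405 [ 526.8 -175.8  178.4]
wide dark rows [226] [229] [ 0  0  0  0  0  0  0  0  0  0 61 61 59 58 22 89]
```

Call:
{"method": "send_rows", "body": {
  "grip": [-1,-1,-1,-1,-1,-1,-1,-1],
  "xyz": [
    [0.0007,0.003,0.0002],
    [0.0014,0.006,0.0003],
    [0.0021,0.009,0.0003],
    [0.0028,0.012,0.0002],
    [0.0035,0.015,0],
    [0.0042,0.018,-0.0004],
    [0.005,0.021,-0.0009],
    [0.0055,0.023,-0.0013]
  ],
  "yaw": [0,0,0,0,0,0,0,0],
  "grip_force": 5
}}

```text
time_s: 15.07
ee_pos: [532.3, -153.0, 177.2]
ee_rot: [180.0, -0.0, 76.2]
force: [1.3, 0.7, 3.6]
gripper_width: 40.3
gripper_force: 5.0
```

```bash
python3 chk.py c11; python3 - <<'E'
from h import *
f=eyes.grab_frame("scene"); im=f["frame"][150:270,250:370,::-1]
a=cv2.resize(im,(420,420),interpolation=cv2.INTER_CUBIC); w=cv2.imread("pics/c11.png")[:,130:430]
cv2.imwrite("pics/l7.png",np.hstack([a,w]))
E
```

```text
[1.02 0.82 2.17] [-0.118 -0.128  0.037] 5.000631585717201 [ 532.3 -152.7  177.1]
wide dark rows [227] [229] [ 0  0  0  0  0  0  0  0  0  0  0  0 59 59 58 71]
```

View pics/l7.png

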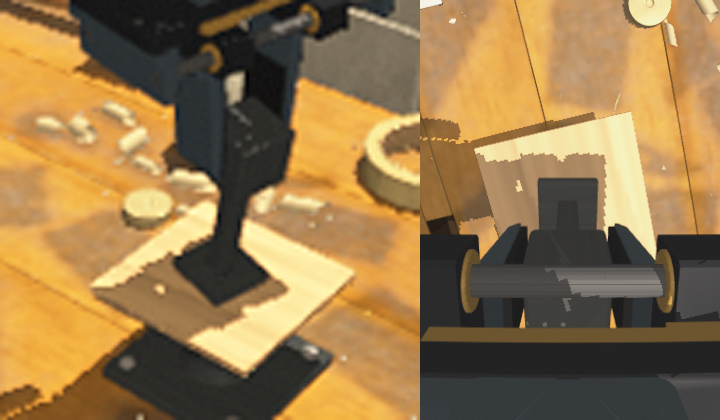

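It now stands nearly upright, tilted about 10°, with the foot at (225,272) in the scene part, near the table's middle. I'll continue the arc.

Call:
{"method": "send_rows", "body": {
  "grip": [-1,-1,-1,-1,-1,-1],
  "xyz": [
    [0.0007,0.003,-0.0006],
    [0.0014,0.006,-0.0013],
    [0.0021,0.009,-0.0021],
    [0.0028,0.012,-0.003],
    [0.0031,0.013,-0.0035],
    [0.0031,0.013,-0.0035]
  ],
  "yaw": [0,0,0,0,0,0],
  "grip_force": 4.5
}}

```text
time_s: 15.67
ee_pos: [535.4, -139.9, 173.7]
ee_rot: [180.0, -0.0, 76.2]
force: [1.1, 0.6, 4.2]
gripper_width: 40.0
gripper_force: 4.5
```

```bash
python3 chk.py c12; python3 - <<'E'
from h import *
f=eyes.grab_frame("scene"); im=f["frame"][150:270,250:370,::-1]
a=cv2.resize(im,(420,420),interpolation=cv2.INTER_CUBIC); w=cv2.imread("pics/c12.png")[:,130:430]
cv2.imwrite("pics/l8.png",np.hstack([a,w]))
E
```

```text
[2.07 1.83 4.23] [ 0.198 -0.296 -0.028] 4.501177221536636 [ 535.4 -140.1  173.7]
wide dark rows [227] [229] [ 0  0  0  0  0  0  0  0  0  0  0  0  0 57 58 71]
```

View pics/l8.png

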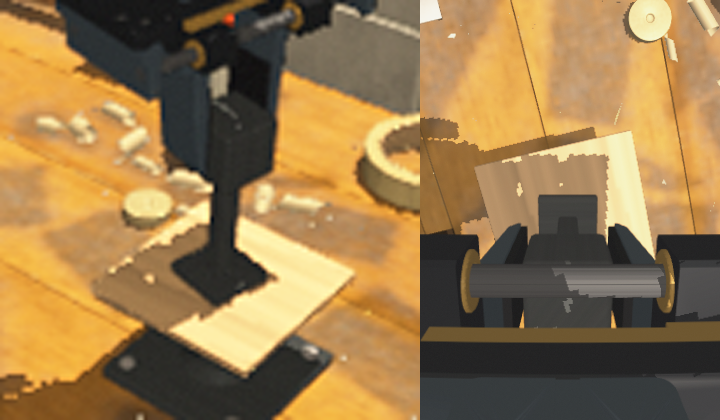

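```bash
python3 - <<'E'
from h import *
g=cv2.cvtColor(cv2.imread("pics/c12.png"),cv2.COLOR_BGR2GRAY)
print("c255",list(zip(range(188,245),g[188:245,255].tolist())))
for r in(193,198,205,220,226,240): print(r,"L",g[r,230:258].tolist(),"R",g[r,298:325].tolist())
print("c",g[300:335,275].tolist())
E
```

```text
c255 [(188, 150), (189, 150), (190, 149), (191, 148), (192, 147), (193, 147), (194, 113), (195, 62), (196, 59), (197, 65), (198, 67), (199, 68), (200, 69), (201, 69), (202, 68), (203, 68), (204, 67), (205, 67), (206, 66), (207, 67), (208, 67), (209, 67), (210, 66), (211, 66), (212, 65), (213, 66), (214, 66), (215, 65), (216, 65), (217, 66), (218, 66), (219, 67), (220, 67), (221, 68), (222, 69), (223, 67), (224, 68), (225, 66), (226, 66), (227, 67), (228, 68), (229, 66), (230, 66), (231, 66), (232, 65), (233, 62), (234, 55), (235, 53), (236, 51), (237, 53), (238, 51), (239, 52), (240, 52), (241, 50), (242, 51), (243, 50), (244, 51)]
193 L [217, 175, 134, 138, 143, 147, 151, 151, 153, 154, 154, 153, 154, 154, 153, 150, 149, 147, 147, 148, 148, 149, 149, 148, 147, 147, 150, 151] R [144, 144, 143, 145, 145, 147, 148, 149, 150, 152, 154, 156, 156, 155, 154, 152, 151, 151, 192, 232, 231, 229, 228, 226, 225, 226, 226]
198 L [137, 136, 134, 133, 137, 142, 146, 149, 151, 152, 152, 153, 153, 154, 154, 154, 151, 137, 76, 65, 67, 66, 66, 67, 67, 67, 66, 67] R [66, 66, 66, 66, 67, 67, 67, 65, 65,
[... 567 characters left out ...]
, 173, 220, 236, 235, 234, 234, 234, 233, 232, 232, 231]
226 L [62, 83, 78, 79, 78, 78, 83, 109, 138, 138, 136, 135, 135, 135, 135, 138, 142, 144, 127, 63, 66, 66, 67, 67, 67, 66, 66, 67] R [67, 66, 66, 66, 66, 67, 67, 65, 84, 127, 145, 147, 147, 149, 151, 152, 154, 156, 199, 231, 190, 140, 139, 139, 138, 129, 89]
240 L [32, 32, 26, 29, 28, 29, 29, 77, 134, 85, 51, 51, 52, 50, 51, 51, 50, 50, 51, 53, 51, 52, 51, 51, 52, 52, 51, 52] R [51, 51, 50, 51, 50, 52, 50, 50, 51, 50, 52, 51, 52, 52, 52, 53, 51, 100, 198, 218, 29, 31, 30, 30, 26, 32, 32]
c [65, 110, 110, 110, 111, 112, 112, 112, 110, 82, 82, 80, 67, 66, 66, 68, 67, 66, 65, 65, 65, 65, 65, 66, 65, 67, 65, 71, 84, 90, 90, 89, 89, 89, 89]
```

```bash
python3 - <<'E'
from fit import *
f=eyes.grab_frame("wrist")
fit(f,[((22,-22,8),(247.9,196)),((22,22,8),(307.1,196)),((20,-20,83),(238.9,234)),((20,20,83),(315.3,234))],env.state()["ee_pos"],1.5)
M=np.linalg.inv(f["pose"]);rv=cv2.Rodrigues(M[:3,:3])[0]
# fixed-height estimate: foot e1 at table+8, head edge offset vs tilt
for zt in (75,78,81):
    a=plane(f,[(277.5,196)],zt+8)[0]; b=plane(f,[(277.1,234)],zt+83)[0]
    d=(b-a)@u; print(zt,"foot centre",(a-22*u).round(1),"head-foot edge offset along u",d.round(1),"expect -2; tilt deg",np.degrees(np.arctan((d+2)/75)).round(1), "side",((b-a)@side).round(1))
E
```

```text
foot [ 542.9 -104.7   82. ] tilt -1849.3
res [ -0.6  -0.    0.6  -0.   16.7   0.  -16.1   0. ]
low corner [[546.9 -88.5  67.7]] head [[ 526.9 -169.9    4. ]]
grasp pt in casting: x,side,z 99.9 1.1 -60.1
75 foot centre [ 532.1 -148.8   83. ] head-foot edge offset along u -6.0 expect -2; tilt deg -3.0 side -0.3
78 foot centre [ 532.2 -148.2   86. ] head-foot edge offset along u -5.6 expect -2; tilt deg -2.8 side -0.3
81 foot centre [ 532.4 -147.6   89. ] head-foot edge offset along u -5.3 expect -2; tilt deg -2.5 side -0.3
```

The foot centre is about 3 mm from the table's middle, with roughly 2.8° of tilt left. I'll finish the arc.

Call:
{"method": "send_rows", "body": {
  "grip": [-1,-1,-1,-1,-1],
  "xyz": [
    [0.0003,0.0015,-0.0004],
    [0.0007,0.003,-0.0008],
    [0.001,0.0045,-0.001],
    [0.0013,0.0055,-0.001],
    [0.0013,0.0055,-0.001]
  ],
  "yaw": [0,0,0,0,0],
  "grip_force": 4
}}

```text
time_s: 16.23
ee_pos: [536.4, -135.5, 172.6]
ee_rot: [180.0, 0.1, 76.2]
force: [2.0, -1.9, 3.6]
gripper_width: 39.8
gripper_force: 4.0
```

```bash
python3 chk.py c13; python3 - <<'E'
from fit import *
f=eyes.grab_frame("wrist"); g=cv2.cvtColor(f["frame"],cv2.COLOR_RGB2GRAY).astype(int)
c=g[185:245,253:258].mean(1); print(list(zip(range(185,245),c.astype(int).tolist())))
E
```

```text
[ 1.96 -1.71  3.62] [-0.493 -0.269 -0.041] 4.002501368522644 [ 536.4 -135.5  172.6]
wide dark rows [227] [229] [ 0  0  0  0  0  0  0  0  0  0  0  0  0  0 58 72]
[(185, 154), (186, 153), (187, 153), (188, 153), (189, 153), (190, 152), (191, 152), (192, 152), (193, 151), (194, 151), (195, 151), (196, 150), (197, 150), (198, 150), (199, 136), (200, 92), (201, 57), (202, 64), (203, 67), (204, 69), (205, 70), (206, 70), (207, 70), (208, 69), (209, 67), (210, 67), (211, 68), (212, 68), (213, 68), (214, 68), (215, 68), (216, 68), (217, 67), (218, 67), (219, 67), (220, 67), (221, 67), (222, 67), (223, 67), (224, 68), (225, 69), (226, 70), (227, 70), (228, 69), (229, 69), (230, 68), (231, 67), (232, 68), (233, 68), (234, 68), (235, 61), (236, 52), (237, 51), (238, 51), (239, 51), (240, 51), (241, 51), (242, 51), (243, 51), (244, 51)]
```

```bash
python3 - <<'E'
from fit import *
f=eyes.grab_frame("wrist")
for zt in (75,80):
    a=plane(f,[(277.5,201.6)],zt+8)[0]; b=plane(f,[(277.1,235.5)],zt+83)[0]
    d=(b-a)@u; print((a-22*u).round(1),d.round(1),np.degrees(np.arctan((d+2)/75)).round(1))
E
```

```text
[ 532.1 -148.1   83. ] -2.3 -0.2
[ 532.4 -147.    88. ] -1.8 0.2
```

The casting is upright and flat (about 0°), centred within 3 mm. Now I'll release it and withdraw upward.

Call:
{"method": "send_rows", "body": {
  "grip": [-0.1,-0.05,0.05,0.2,0.4,0.7,1,1],
  "xyz": [
    [0,0,0],
    [0,0,0],
    [0,0,0],
    [0,0,0],
    [0,0,0],
    [0,0,0],
    [0,0,0],
    [0,0,0]
  ],
  "yaw": [0,0,0,0,0,0,0,0]
}}

```text
time_s: 17.05
ee_pos: [536.2, -135.0, 172.5]
ee_rot: [-180.0, -0.0, 76.2]
force: [0.7, 0.8, -1.1]
gripper_width: 78.8
gripper_force: 0.0
```

Call:
{"method": "send_rows", "body": {
  "grip": [1,1,1,1,1,1,1,1],
  "xyz": [
    [0,0,0],
    [0,0,0.01],
    [0,0,0.025],
    [0,0,0.05],
    [0,0,0.075],
    [0,0,0.1],
    [0,0,0.1],
    [0,0,0.1]
  ],
  "yaw": [0,0,0,0,0,0,0,0]
}}

```text
time_s: 17.72
ee_pos: [537.1, -135.3, 274.8]
ee_rot: [179.7, 0.0, 76.2]
force: [-0.2, -0.0, -0.8]
gripper_width: 91.3
gripper_force: 0.0
```

```bash
python3 - <<'E'
from h import *
f=eyes.grab_frame("scene"); im=f["frame"][110:290,210:420,::-1]
cv2.imwrite("pics/l9.png",cv2.resize(im,(630,540),interpolation=cv2.INTER_CUBIC))
s=env.state();print(s["time_s"],s["force"],s["gripper_width"],s["ee_pos"])
E
```

```text
17.7667 [-1.15024606  0.55816242 -0.20901573] 91.19453238371383 [ 536.29239245 -135.02697937  273.16863119]
```

View pics/l9.png

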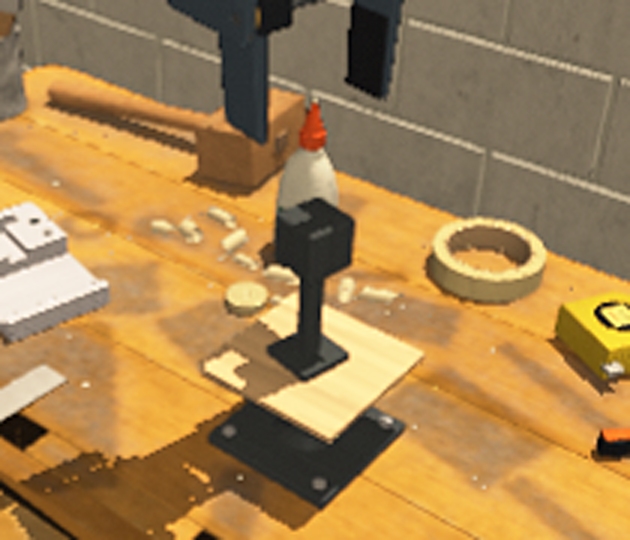

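The casting stands upright mid-table, with its foot at (307,355) and head at (315,238). The gripper is clear and the bottle, puck and square are where they were.

```bash
python3 -c "
from workcell import env
print(env.job_done())"
```

```text
the job is handed in; nothing more can be done
None
```

The casting stands upright and free near the middle of the stand's table (foot about 3 mm off centre by camera), contact force peaked at roughly 27 N, the bystanders look unmoved, and the job is handed in at about 18 s with no verdict returned.

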